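# Hang the specimen carrier in the drying stand's sprung saddle

### The job

Hang the steel specimen carrier by its hook in the notch of the drying stand's bar, so that the sprung saddle in the notch carries it freely above the tray. Lower it in gently until the saddle has taken its weight while you still hold it, never pressing the saddle near its bottom or knocking the stand hard; then let it lean over to where it balances and let go so that it does not swing. Leave the bottle, the spare mount and the dish alone.

Things in the scene. Friction and masses are not known exactly. Their poses are not given: they have to be found in the camera images.
- carrier: Steel specimen carrier, 0.26-0.40 kg, on the bench, z up. Origin: centre of the underside of its dish (76 mm across, 11 high). A puck (30 across, top at z 26) is fixed in it, off centre to -x. A stem at x -48 rises to a beam (z 137-145, to x +32) with the hook under it. Between hook and dish it is open to +x: the bar enters there. Let go upright it swings: it balances leaning (see ridge).
- ridge (a point): The hook's inner ridge, on the carrier at x +10, z 130 mm, running along its y: a roof of two plates, 14 mm wide along y, sloping 45 degrees down to 18 mm below and 18 mm to +x and -x. Hung by it, the carrier balances leaning 0.25 rad about its y axis: its top towards the stem (-x), its dish the other way.
- grip (a point): Where to hold the carrier: 60 mm above the ridge, in its upright grey finger grip, 12 mm thick along y, 24 mm along x, from z 145 to 207 mm of the carrier. Take it from above, fingers closing along y.
- stand: Fixed drying stand, z up. Origin: centre of the underside of its tray (170 x 300 x 14 mm). The bar runs along its y above x 0: an upright plate 8 mm thick, 42 deep. Towards the mast (+y) come: a low part 127 mm long, a 26 mm notch, a shoulder 15 mm higher than the low part. Not measured: low part's top edge 186-202 mm above the bench, notch centre at y -30 to +30 mm; find both by touch or sight.
- mast (a point): Top of the stand's round mast (22 mm across), at y +190 mm, 225 mm high. The bar is clamped to it and its free end points away from it. Hang the carrier with its y axis along the bar.
- saddle (a joint): The saddle: a sprung pin, 8 mm across, lying along the bar in the notch, its top 4 mm below the low part's top edge. Value: how far it is pressed down (m): 0 unloaded; 0.3 N starts it, then 1 mm per 0.4 N, bottom at 18 mm. The free carrier presses it 5 to 9 mm; over 14 mm is too much.
- bottle: Bystander: white plastic bottle, 52 mm in diameter, 120 mm tall, origin at the centre of its underside. Not to be disturbed.
- mount: Bystander: spare black specimen mount, a cylinder 32 mm in diameter, 22 mm tall, origin at the centre of its underside. Not to be disturbed.
- petri: Bystander: shallow white dish, 84 mm in diameter, 18 mm tall, origin at the centre of its underside. Not to be disturbed.
There are look-alikes about, which are no part of the job. Several things have the shape of the carrier; the one meant has the colours described above.

How it is judged:
On the way, in this order (a step that is already met when the one before it is completed fails the run):
1. the carrier is picked up off the bench (height (world z) of carrier above 0.03 m and contact force between carrier and the fingers above 0.5 N and value of joint saddle below 0.002 m), for 0.2 s.
2. the saddle is loaded while the carrier is still held (value of joint saddle above 0.003 m and contact force between carrier and the fingers above 0.5 N), for 0.3 s.
At the end, for the whole second after the job is handed in: The carrier hangs at rest with its hook in the notch: the saddle reads between 3 and 13.5 mm, the carrier stands clear above the tray, leaning under 0.4 rad, its y axis within 0.25 rad of the bar, and is let go (value of joint saddle between 0.003 and 0.0135 m and height (world z) of carrier above 0.025 m and horizontal distance between carrier and stand below 0.08 m and angle between carrier's own z axis and vertical below 0.4 rad and angle between the y axis of carrier and the y axis of stand, either way round below 0.25 rad and linear speed of carrier below 0.03 m/s and angular speed of carrier below 0.25 rad/s); the robot touches nothing.
It fails at once if the saddle is pressed more than 14 mm down (overloaded) (value of joint saddle above 0.014 m).
It fails at once if the carrier, let go, swings faster than 1.0 rad/s (value of joint saddle above 0.002 m and contact force between carrier and the fingers below 0.02 N and angular speed of carrier above 1 rad/s).
It fails at once if the carrier is pushed against the stand with more than 20 N (contact force between carrier and stand above 20 N).
It fails at once if a bystander is moved more than 20 mm (distance of any of bottle, mount, petri from where it was at the start of the episode above 0.02 m).
It also fails if it takes over 72 s, if anything falls off the work surface, if the arm or the gripper's body presses on something with over 40 N, if the wrist force passes 120 N, or if a joint passes its speed limit or range.

### The arm

A 6-joint arm with a two-finger parallel gripper is mounted at the origin on the work surface. World frame = base frame: x ahead of the robot, y to its left, z up, the work surface at z = 0. Lengths are in m, angles in rad, forces in N, time in s.
With the tool pointing down it reaches from about 0.25 to 0.775 m from the base axis. Payload 4 kg.
Tool frame: the origin (TCP) lies midway between the tips of the shut fingers; the grasp point (between the pads) lies 19 mm behind it (bot.pinch_z is the distance from the TCP to the grasp point, in m); y points along the fingers, x is the direction in which the jaws open and shut, and the axes are right-handed (so a half turn about y gives the same grasp; the last joint's range is limited). The gripper opens to 94 mm and grips with 3 to 60 N. Pads are 16 mm wide; open, the fingers measure 119 mm over their backs; the gripper's body (75 mm by 177 mm) begins 78 mm behind the grasp point.
Start: joints at [1.239, 0.087, 1.371, -0, 1.684, -0.103], TCP at [0.125, 0.536, 0.169] pointing down, gripper open.
Joint ranges: [-3.1, 3.1], [-0.76, 2.03], [0.27, 2.55], [-1.08, 4.22], [0.17, 2.65], [-2.57, 2.57]. Speed limits (rad/s): [2.79, 2.79, 3.14, 3.14, 3.14, 3.14].

### API

Orientations are given as a unit quaternion [x, y, z, w].
In Python, from bench import bot gives the robot as it stands.
- The arm moves only by the tool drive_tool, never from a script. Its argument "steps" is a list of rows, each an object of numbers: "dx", "dy", "dz": the shift along the world's x, y, z in m; "twist": the turn about the world's z in degrees. In form: [{"dx": .., "dy": .., "dz": .., "twist": ..}, ...]. A call has exactly 5 rows; each row is the pose to reach, as a shift and turn from the pose commanded when the call began; what a row does not reach only later rows make up. A row lasts 1/8 s, in which the tool goes at most 62.5 mm and 10.7 degrees, less where a joint would pass 70% of its speed; a pose out of reach is approached as far as the arm can. A call with a gripper value outside its range is refused whole. "claw" is the closure, from -1 (fully open) to 1 (shut), so that 0 is half open, set as the call begins (left out, the last holds). The fingers move at their own pace and stop on an object; the grip force is fixed at half the most. Time passes only in rows, so rows that repeat a pose let the fingers close, or fill a call up. It gives the time, the measured TCP pose, the force and the opening at its end, in the units of the state.
- bot.read_state(): the state, without advancing time (a new reading comes with each control period).
- bot.capture(name): name is "scene" or "side" or "wrist"; returns a dict with "image" (400x640x3 uint8, blue, green, red), "depth" (400x640 float32, m along the optical axis (not along the pixel's ray), 0 where there is no reading), "vertical_fov" (degrees; the focal length in pixels is half the picture's height over the tangent of half this angle, whatever the lens; pixels are square), "cx", "cy" (the principal point, pixels), "k1" (the pictures are not rectified: a ray, as slopes to the right and down, at radius r is drawn at 1 + k1 r^2 times it, then the intrinsics apply), "origin" and "attitude" of the camera in the world. Camera axes: x right, y down, z forward; pixel columns grow to the right and rows downward; lengths in m; the calibration is good to about 2 mm. A picture is of the moment at which its call begins.
- bot.sign_off(): hands the job in, once; it reports no verdict.
The state is a dict: "time": time; "joints": joint angles; "qvel": joint speeds; "effort": joint torques, N m; "position": TCP position; "orientation": TCP orientation; "contact_force": force on the tool from outside, world axes, zero at the start; "moment": the same for the moment, N m; "width": opening from 0.0 (shut) to 1.0 (fully open).
Only numpy, scipy, OpenCV 4.12 (cv2) and the standard library are available. Lean on these libraries where they do the work, as an engineer would, in place of code of your own. Each camera call takes 0.05 s, during which the arm holds its last target. There are 200 camera calls.

## Working session

There is one attempt and no reset: what is moved stays moved. The work goes in short steps, Python scripts to look and compute and a tool call to move; the robot and the scene stay as the last step left them, time stands still between calls to the robot, and variables do not carry over. Pictures are saved under pics/ and viewed, about 8 in all and at most 12, crops included, and the job is handed in when it is done.

Besides the shell and the picture viewer there is one more tool, called after "Call:" by a JSON object that holds its "method" and its "body". drive_tool: Moves the arm, as the interface text tells. Its arguments: {"type":"object","properties":{"steps":{"type":"array"},"claw":{"type":"number"}},"required":["steps"]}

```bash
ls; mkdir -p pics
cat > h.py <<'E'
import numpy as np, cv2
from scipy.spatial.transform import Rotation as R
from bench import bot
def cap(n):
    c=bot.capture(n); return c
def att(c):
    a=np.array(c["attitude"],float)
    return R.from_quat(a).as_matrix() if a.size==4 else a.reshape(3,3)
def cloud(c):
    h,w=c["depth"].shape; f=h/2/np.tan(np.radians(c["vertical_fov"])/2)
    K=np.array([[f,0,c["cx"]],[0,f,c["cy"]],[0,0,1]])
    v,u=np.mgrid[:h,:w]
    p=cv2.undistortPoints(np.stack([u,v],-1).reshape(-1,1,2).astype(np.float64),K,np.array([c["k1"],0,0,0.]))[:,0]
    d=c["depth"].reshape(-1,1)
    P=np.hstack([p*d,d])@att(c).T+np.array(c["origin"])
    P[d[:,0]==0]=np.nan
    return P.reshape(h,w,3)
E
python3 - <<'E'
from h import *
s=bot.read_state(); print(s)
for n in("scene","side"):
    c=cap(n); cv2.imwrite(f"pics/{n}0.png",c["image"]); P=cloud(c); np.savez(f"{n}0.npz",P=P,im=c["image"]); print(n,c["origin"],c["attitude"],c["vertical_fov"],c["k1"])
E
```

```text
pics
{'time': 0.0, 'joints': array([ 1.23895669e+00,  8.79609449e-02,  1.37222369e+00, -3.56354058e-05,
        1.68359009e+00, -1.03072465e-01]), 'qvel': array([-0.00028215, -0.0007107 , -0.00140055, -0.00045659,  0.00097447,
        0.00049461]), 'effort': array([-2.85462772e-05, -3.40187395e+01, -3.02429008e+01,  7.18147564e-02,
        3.31454678e-02, -1.85597191e-04]), 'position': array([0.12452785, 0.53508176, 0.16731652]), 'orientation': array([ 0.5542259 ,  0.43902051, -0.44030777, -0.55337484]), 'contact_force': array([ 0.09357221, -0.73940547, -0.36228097]), 'moment': array([ 0.03944713,  0.01543319, -0.02942242]), 'width': 0.9981089371002427}
scene [ 1.21669016 -0.47543981  0.8343938 ] [ 0.80786795  0.41525203 -0.2018303  -0.36630541] 54.4571922802545 -0.05360862043500593
side [0.38519912 0.70156098 1.05066992] [-0.09786727  0.93768874 -0.33217821  0.02862633] 45.28421991066277 -0.002895250256345648
```

View pics/scene0.png

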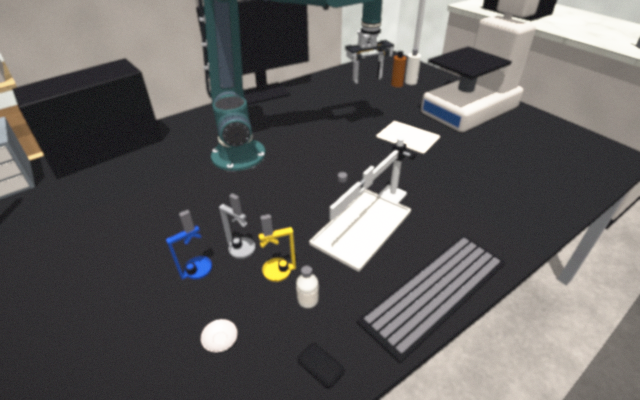

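View pics/side0.png

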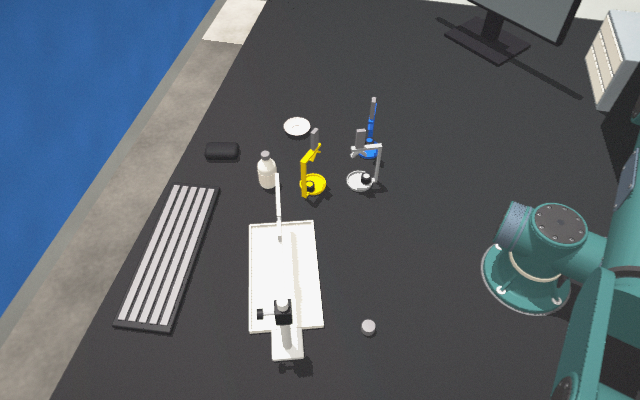

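Scene view: grey carrier at about (238,240) between the blue and yellow ones, stand at (365,220), bottle (307,288), petri (219,335), mount (342,177). Side view: carrier dish (360,181), grip (360,137), mast (283,305), bar (278,175)–(283,300).

Run:
```python
from h import *
s=bot.read_state(); print(R.from_quat(s["orientation"]).as_matrix().round(3))
A=np.load("side0.npz");P=A["P"];im=A["im"]
def near(P,c,r,z0,z1):
    m=(np.hypot(P[...,0]-c[0],P[...,1]-c[1])<r)&(P[...,2]>z0)&(P[...,2]<z1); return P[m]
def line(Q,t):
    m=Q.mean(0); 
    r=cv2.minAreaRect(Q[:,:2].astype(np.float32)*1000)
    print(t,len(Q),"mean",m.round(4),"rect",np.round(r[0],1),np.round(r[1],1),round(r[2],1))
for n in("side","scene"):
    A=np.load(n+"0.npz");P=A["P"]
    c0=(np.load("side0.npz")["P"])[181,356]; print(n,c0)
    for z0,z1,t in((.004,.02,"dish"),(.04,.12,"stem"),(.13,.15,"beam"),(.155,.2,"grip"),(.203,.215,"griptop")):
        Q=near(P,c0,.075,z0,z1)
        if len(Q)>4: line(Q,t)
    # stand
    sp=np.load("side0.npz")["P"][280,270]; print("tray",sp)
    Q=near(P,sp,.25,.15,.24)
    for z0,z1 in((.18,.19),(.19,.2),(.2,.21),(.21,.222),(.222,.24)):
        q=Q[(Q[:,2]>z0)&(Q[:,2]<z1)]
        if len(q)>4: line(q,f"stand {z0}")
    q=near(P,sp,.2,.008,.018); line(q,"tray")
A=np.load("side0.npz")["P"]
for t,(u,v) in dict(bottle=(267,172),petri=(297,126),mount=(368,325),yel=(313,186),yelgrip=(315,137),blue=(370,152),bluegrip=(373,105)).items(): print(t,A[v,u].round(3))
im=cv2.imread("pics/side0.png")[80:340,220:400]; cv2.imwrite("pics/c1.png",cv2.resize(im,None,fx=2.3,fy=2.3,interpolation=cv2.INTER_CUBIC))
```

```text
[[ 0.227 -0.001 -0.974]
 [ 0.974 -0.002  0.227]
 [-0.002 -1.     0.   ]]
side [ 0.46274661 -0.21077638  0.00714739]
dish 227 mean [ 0.4529 -0.2112  0.0083] rect [ 456.3 -199.3] [118.5 119.1] 37.4
stem 99 mean [ 0.4256 -0.2227  0.0905] rect [ 444.8 -218.6] [83.3 18.3] 19.7
beam 178 mean [ 0.4438 -0.2161  0.1418] rect [ 445.2 -218. ] [82.4 19.7] 18.6
grip 122 mean [ 0.4634 -0.2066  0.1774] rect [ 462.7 -208.4] [25.2 12. ] 11.7
griptop 31 mean [ 0.463  -0.2101  0.2056] rect [ 462.4 -209.4] [21.7 12.2] 16.0
tray [0.61890057 0.15082    0.00355519]
stand 0.18 363 mean [0.5637 0.2468 0.186 ] rect [594.2 164.5] [ 67.9 339.3] 16.2
stand 0.19 245 mean [0.5933 0.1198 0.1952] rect [593.8 147.7] [ 68.  371.6] 14.1
stand 0.2 191 mean [0.5434 0.2784 0.2037] rect [568.7 181.1] [ 32.9 293.3] 14.9
stand 0.21 66 mean [0.5608 0.2244 0.2139] rect [565.7 218.9] [ 19.2 207.6] 18.8
stand 0.222 92 mean [0.5354 0.306  0.2244] rect [535.3 305.9] [19.  20.5] 13.5
tray 1379 mean [0.5737 0.2141 0.0127] rect [653.  176.6] [319.1 370. ] 17.1
scene [ 0.46274661 -0.21077638  0.00714739]
dish 204 mean [ 0.4542 -0.2214
[... 379 characters left out ...]
0.15082    0.00355519]
stand 0.18 298 mean [0.587  0.165  0.1854] rect [583.5 141.2] [ 66.5 366. ] 9.0
stand 0.19 217 mean [0.6045 0.0918 0.1945] rect [582.7 140.6] [ 55.6 365.4] 11.1
stand 0.2 100 mean [0.562  0.2301 0.2046] rect [559.1 212.9] [ 33.1 216.2] 14.0
stand 0.21 35 mean [0.5589 0.2374 0.2143] rect [564.2 206.4] [ 20.7 199.5] 15.4
stand 0.222 27 mean [0.5372 0.3    0.2241] rect [536.3 301.6] [18.  22.9] 44.5
tray 688 mean [0.5897 0.1689 0.0121] rect [600.9 124.4] [325.4 359.3] 59.0
bottle [ 0.702 -0.136  0.07 ]
petri [ 0.686 -0.408  0.   ]
mount [0.366 0.225 0.021]
yel [ 0.576 -0.146  0.031]
yelgrip [ 0.576 -0.177  0.19 ]
blue [ 0.44  -0.339  0.004]
bluegrip [ 0.448 -0.333  0.191]
```

View pics/c1.png

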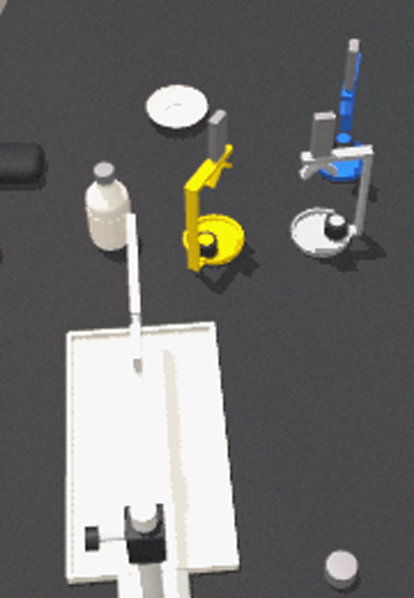

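The crop shows the steel carrier with its stem on the robot side (yaw about 19°) and the stand bar with its free end towards -y (yaw about 15°). That puts the carrier's opening towards the bar already. Next I move above the carrier.

Call:
{"method": "drive_tool", "body": {"steps": [{"dx": 0.02, "dy": -0.04, "dz": 0.04, "twist": -10}, {"dx": 0.045, "dy": -0.09, "dz": 0.08, "twist": -20}, {"dx": 0.07, "dy": -0.14, "dz": 0.11, "twist": -30}, {"dx": 0.09, "dy": -0.19, "dz": 0.13, "twist": -40}, {"dx": 0.115, "dy": -0.24, "dz": 0.13, "twist": -50}], "claw": -1}}

```text
time: 0.72
position: [0.2405, 0.2945, 0.3005]
orientation: [-0.687, -0.164, 0.161, 0.689]
contact_force: [1.4, 0.3, -1.1]
width: 1.003
```

Call:
{"method": "drive_tool", "body": {"steps": [{"dx": 0.023, "dy": -0.05, "dz": 0, "twist": -10}, {"dx": 0.046, "dy": -0.1, "dz": 0, "twist": -20}, {"dx": 0.07, "dy": -0.15, "dz": 0, "twist": -30}, {"dx": 0.092, "dy": -0.2, "dz": 0, "twist": -40}, {"dx": 0.115, "dy": -0.25, "dz": 0, "twist": -50}]}}

```text
time: 1.35
position: [0.3549, 0.044, 0.2982]
orientation: [-0.692, 0.144, -0.144, 0.692]
contact_force: [0.3, 0.8, 0.5]
width: 1.0
```

Call:
{"method": "drive_tool", "body": {"steps": [{"dx": 0.023, "dy": -0.052, "dz": 0, "twist": -10}, {"dx": 0.046, "dy": -0.104, "dz": 0, "twist": -20}, {"dx": 0.07, "dy": -0.156, "dz": 0, "twist": -30}, {"dx": 0.092, "dy": -0.208, "dz": 0, "twist": -40}, {"dx": 0.111, "dy": -0.257, "dz": 0, "twist": -49}]}}

```text
time: 1.98
position: [0.4661, -0.2132, 0.2977]
orientation: [-0.57, 0.418, -0.417, 0.57]
contact_force: [0.9, 0.1, 1.0]
width: 0.998
```

Run:
```python
from h import *
s=bot.read_state(); print(s["position"],R.from_quat(s["orientation"]).as_matrix().round(3), s["contact_force"])
c=cap("wrist"); cv2.imwrite("pics/w1.png",c["image"]); P=cloud(c); print(c["origin"],att(c).round(2))
for z0,z1 in((.004,.02),(.133,.15),(.155,.2),(.2,.215)):
    m=(np.hypot(P[...,0]-.46,P[...,1]+.212)<.07)&(P[...,2]>z0)&(P[...,2]<z1); Q=P[m]
    if len(Q)>4: r=cv2.minAreaRect(Q[:,:2].astype(np.float32)*1000); print(z0,len(Q),Q.mean(0).round(4),r,np.argwhere(m).mean(0)[::-1])
```

```text
[ 0.46605214 -0.21317468  0.2977016 ] [[ 0.302 -0.001  0.953]
 [-0.953  0.001  0.302]
 [-0.001 -1.    -0.001]] [0.85044819 0.12677299 0.97138483]
[ 0.54014951 -0.19015212  0.51415865] [[ 0.3  -0.92 -0.26]
 [-0.95 -0.29 -0.08]
 [-0.    0.27 -0.96]]
0.004 778 [ 0.4589 -0.215   0.0069] ((456.0746765136719, -216.09426879882812), (72.59391784667969, 73.95457458496094), 16.813589096069336) [322.45115681 171.20951157]
0.133 341 [ 0.4413 -0.2221  0.1452] ((446.42926025390625, -219.78330993652344), (83.32928466796875, 13.945892333984375), 20.889225006103516) [323.3431085  201.63636364]
0.155 69 [ 0.4758 -0.2087  0.179 ] ((475.3509216308594, -208.67262268066406), (1.7481294870376587, 11.532201766967773), 21.8099422454834) [321.43478261 180.24637681]
0.2 227 [ 0.4656 -0.2126  0.207 ] ((464.972412109375, -212.6922607421875), (24.1087589263916, 11.918932914733887), 20.748733520507812) [321.9030837  194.64757709]
```

View pics/w1.png

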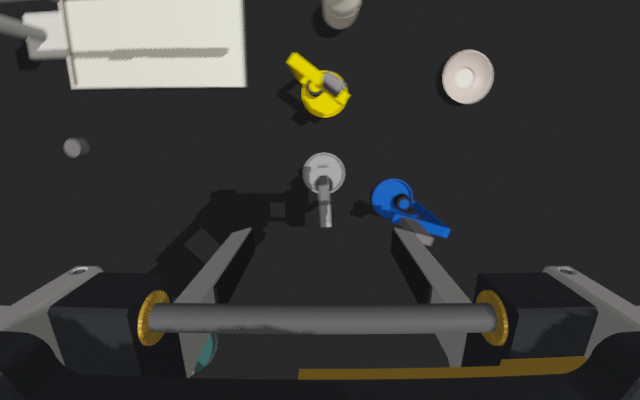

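The wrist view shows the grip (325,195) between the fingers, with blue clear to the right. The grip is at (0.465, -0.2127), yaw 20.8°. I descend with the jaws half open, then close.

Call:
{"method": "drive_tool", "body": {"steps": [{"dx": -0.001, "dy": 0.0005, "dz": -0.02, "twist": 3}, {"dx": -0.001, "dy": 0.0005, "dz": -0.06, "twist": 3}, {"dx": -0.001, "dy": 0.0005, "dz": -0.1, "twist": 3}, {"dx": -0.001, "dy": 0.0005, "dz": -0.12, "twist": 3}, {"dx": -0.001, "dy": 0.0005, "dz": -0.127, "twist": 3}], "claw": 0}}

```text
time: 2.65
position: [0.4636, -0.21, 0.1693]
orientation: [0.583, -0.402, 0.4, -0.582]
contact_force: [-0.1, -0.2, -0.1]
width: 0.516
```

Call:
{"method": "drive_tool", "body": {"steps": [{"dz": 0}, {"dz": 0}, {"dz": 0}, {"dz": 0}, {"dz": 0}]}}

```text
schema error: expected keys dx, dy, dz, twist
```

Call:
{"method": "drive_tool", "body": {"steps": [{"dz": 0}, {"dz": 0}, {"dz": 0}, {"dz": 0}, {"dz": 0}], "claw": 1}}

```text
schema error: expected keys dx, dy, dz, twist
```

Call:
{"method": "drive_tool", "body": {"steps": [{"dz": 0}, {"dz": 0}, {"dz": 0}, {"dz": 0}, {"dz": 0}]}}

```text
schema error: expected keys dx, dy, dz, twist
```

Call:
{"method": "drive_tool", "body": {"steps": [{"dx": 0.001, "dy": -0.002, "dz": 0.001, "twist": 0}, {"dx": 0.001, "dy": -0.002, "dz": 0.001, "twist": 0}, {"dx": 0.001, "dy": -0.002, "dz": 0.001, "twist": 0}, {"dx": 0.001, "dy": -0.002, "dz": 0.001, "twist": 0}, {"dx": 0.001, "dy": -0.002, "dz": 0.001, "twist": 0}]}}

```text
time: 3.28
position: [0.4658, -0.2129, 0.1728]
orientation: [0.582, -0.401, 0.401, -0.582]
contact_force: [-0.6, 0.5, 0.8]
width: 0.498
```

Call:
{"method": "drive_tool", "body": {"steps": [{"dx": 0, "dy": 0, "dz": 0, "twist": 0}, {"dx": 0, "dy": 0, "dz": 0, "twist": 0}, {"dx": 0, "dy": 0, "dz": 0, "twist": 0}, {"dx": 0, "dy": 0, "dz": 0, "twist": 0}, {"dx": 0, "dy": 0, "dz": 0, "twist": 0}], "claw": 1}}

```text
time: 3.9
position: [0.4657, -0.2128, 0.1725]
orientation: [0.582, -0.401, 0.401, -0.582]
contact_force: [0.4, -0.5, 0.1]
width: 0.017
```

Call:
{"method": "drive_tool", "body": {"steps": [{"dx": 0, "dy": 0, "dz": 0, "twist": 0}, {"dx": 0, "dy": 0, "dz": 0, "twist": 0}, {"dx": 0, "dy": 0, "dz": 0, "twist": 0}, {"dx": 0, "dy": 0, "dz": 0, "twist": 0}, {"dx": 0, "dy": 0, "dz": 0, "twist": 0}]}}

```text
time: 4.53
position: [0.4658, -0.2128, 0.1725]
orientation: [0.582, -0.401, 0.401, -0.582]
contact_force: [-0.6, -0.2, 0.3]
width: 0.003
```

Call:
{"method": "drive_tool", "body": {"steps": [{"dx": 0, "dy": 0, "dz": 0.01, "twist": 0}, {"dx": 0, "dy": 0, "dz": 0.03, "twist": 0}, {"dx": 0, "dy": 0, "dz": 0.06, "twist": 0}, {"dx": 0, "dy": 0, "dz": 0.09, "twist": 0}, {"dx": 0, "dy": 0, "dz": 0.115, "twist": 0}]}}

```text
time: 5.15
position: [0.466, -0.213, 0.2898]
orientation: [-0.582, 0.4, -0.402, 0.582]
contact_force: [0.5, -0.1, 0.5]
width: 0.005
```

Call:
{"method": "drive_tool", "body": {"steps": [{"dx": 0, "dy": 0, "dz": 0, "twist": 0}, {"dx": 0, "dy": 0, "dz": 0, "twist": 0}, {"dx": 0, "dy": 0, "dz": 0, "twist": 0}, {"dx": 0, "dy": 0, "dz": 0, "twist": 0}, {"dx": 0, "dy": 0, "dz": 0, "twist": 0}]}}

```text
time: 5.78
position: [0.4656, -0.2127, 0.287]
orientation: [0.582, -0.401, 0.401, -0.582]
contact_force: [-1.0, 0.4, 0.3]
width: 0.003
```

Width 0.003 means the jaws closed on nothing. I look again.

Run:
```python
from h import *
ims=[]
for n in("wrist","side"):
    c=cap(n); P=cloud(c)
    ims.append(c["image"])
    for z0,z1 in((.004,.02),(.133,.15),(.2,.215)):
        m=(np.hypot(P[...,0]-.46,P[...,1]+.212)<.07)&(P[...,2]>z0)&(P[...,2]<z1); Q=P[m]
        if len(Q)>4: r=cv2.minAreaRect(Q[:,:2].astype(np.float32)*1000); print(n,z0,len(Q),Q.mean(0).round(4),r)
    np.savez(n+"1.npz",P=P,im=c["image"])
a=ims[0]; b=cv2.resize(ims[1][60:260,260:500],None,fx=2,fy=2); cv2.imwrite("pics/m2.png",np.hstack([cv2.resize(a,(400,250)),cv2.resize(b,(400,333))[:250]]))
```

```text
wrist 0.004 804 [ 0.4589 -0.2147  0.0068] ((455.88897705078125, -216.21823120117188), (71.5823974609375, 72.57215881347656), 20.217132568359375)
wrist 0.133 327 [ 0.4431 -0.2208  0.1454] ((446.7972717285156, -219.18934631347656), (82.2894515991211, 12.953484535217285), 21.06916618347168)
wrist 0.2 239 [ 0.4658 -0.2121  0.2069] ((465.2146911621094, -212.21572875976562), (23.067195892333984, 10.962278366088867), 20.892173767089844)
side 0.004 220 [ 0.4526 -0.2122  0.0084] ((463.29583740234375, -216.95187377929688), (109.27017211914062, 117.59251403808594), 89.26310729980469)
side 0.133 168 [ 0.4435 -0.2164  0.1422] ((445.6274108886719, -217.5001220703125), (83.19092559814453, 19.504653930664062), 23.001617431640625)
side 0.2 41 [ 0.4638 -0.209   0.2052] ((463.67596435546875, -210.03883361816406), (24.519798278808594, 14.453130722045898), 18.877208709716797)
```

View pics/m2.png

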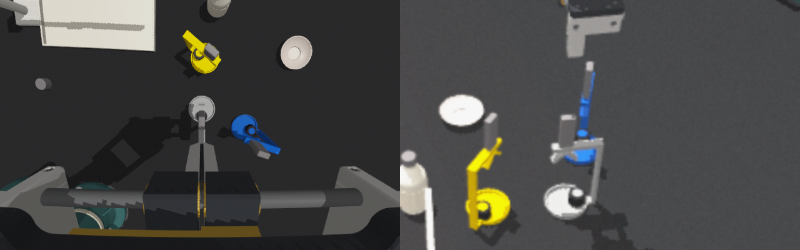

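Run:
```python
from h import *
s=bot.read_state(); print(s["position"],s["joints"].round(3))
for n in("side","wrist","scene"):
    if n=="scene": c=cap(n); P=cloud(c)
    else: P=np.load(n+"1.npz")["P"]
    for z0 in np.arange(.21,.42,.015):
        m=(np.hypot(P[...,0]-.45,P[...,1]+.212)<.15)&(P[...,2]>z0)&(P[...,2]<z0+.015); Q=P[m]
        if len(Q)>3: print(n,z0.round(3),len(Q),Q.min(0).round(3),Q.max(0).round(3),Q.mean(0).round(3))
```

```text
[ 0.46569656 -0.2127662   0.28728833] [-0.539  0.01   1.218 -0.     1.914  0.667]
side 0.315 8 [ 0.453 -0.218  0.325] [ 0.476 -0.203  0.329] [ 0.469 -0.208  0.327]
side 0.33 51 [ 0.453 -0.221  0.331] [ 0.477 -0.195  0.344] [ 0.464 -0.204  0.339]
side 0.345 52 [ 0.451 -0.214  0.345] [ 0.474 -0.197  0.36 ] [ 0.462 -0.202  0.353]
side 0.36 21 [ 0.453 -0.206  0.36 ] [ 0.468 -0.197  0.37 ] [ 0.46  -0.201  0.364]
wrist 0.315 61 [ 0.471 -0.217  0.323] [ 0.477 -0.202  0.33 ] [ 0.473 -0.21   0.327]
wrist 0.33 305 [ 0.47  -0.221  0.33 ] [ 0.479 -0.198  0.345] [ 0.474 -0.21   0.338]
wrist 0.345 467 [ 0.47  -0.221  0.345] [ 0.479 -0.198  0.36 ] [ 0.474 -0.21   0.353]
wrist 0.36 609 [ 0.469 -0.221  0.36 ] [ 0.479 -0.198  0.375] [ 0.474 -0.21   0.368]
wrist 0.375 626 [ 0.467 -0.221  0.375] [ 0.479 -0.198  0.39 ] [ 0.474 -0.21   0.381]
wrist 0.39 175 [ 0.463 -0.214  0.39 ] [ 0.476 -0.207  0.399] [ 0.471 -0.211  0.393]
wrist 0.405 18 [ 0.456 -0.218  0.413] [ 0.46  -0.214  0.415] [ 0.458 -0.216  0.414]
scene 0.315 8 [ 0.471 -0.218  0.325] [ 0.476 -0.206  0.329] [ 0.474 -0.211  0.327]
scene 0.33 69 [ 0.459 -0.229  0.33 ] [ 0.481 -0.2    0.345] [ 0.472 -0.217  0.338]
scene 0.345 74 [ 0.46  -0.229  0.345] [ 0.478 -0.2    0.36 ] [ 0.472 -0.217  0.352]
scene 0.36 80 [ 0.46  -0.229  0.36 ] [ 0.48  -0.2    0.375] [ 0.472 -0.217  0.368]
scene 0.375 80 [ 0.46  -0.23   0.375] [ 0.479 -0.2    0.39 ] [ 0.472 -0.218  0.382]
scene 0.39 87 [ 0.462 -0.23   0.39 ] [ 0.481 -0.2    0.405] [ 0.472 -0.217  0.397]
scene 0.405 36 [ 0.462 -0.239  0.405] [ 0.484 -0.201  0.419] [ 0.475 -0.221  0.41 ]
```

The fingertips are seen at z≈0.325 while the reported TCP is 0.287. The reported height reads about 38 mm low, so the jaws closed just above the grip. I allow for that offset from here on.

Call:
{"method": "drive_tool", "body": {"steps": [{"dx": 0, "dy": 0, "dz": 0, "twist": 0}, {"dx": 0, "dy": 0, "dz": 0, "twist": 0}, {"dx": 0, "dy": 0, "dz": 0, "twist": 0}, {"dx": 0, "dy": 0, "dz": -0.01, "twist": 0}, {"dx": 0, "dy": 0, "dz": -0.04, "twist": 0}], "claw": 0}}

```text
time: 6.55
position: [0.4666, -0.2133, 0.2483]
orientation: [-0.582, 0.4, -0.402, 0.582]
contact_force: [-0.1, 0.1, -0.6]
width: 0.483
```

Call:
{"method": "drive_tool", "body": {"steps": [{"dx": 0, "dy": 0, "dz": -0.03, "twist": 0}, {"dx": 0, "dy": 0, "dz": -0.06, "twist": 0}, {"dx": 0, "dy": 0, "dz": -0.085, "twist": 0}, {"dx": 0, "dy": 0, "dz": -0.105, "twist": 0}, {"dx": 0, "dy": 0, "dz": -0.113, "twist": 0}]}}

```text
time: 7.18
position: [0.4647, -0.2122, 0.1323]
orientation: [0.582, -0.402, 0.4, -0.582]
contact_force: [-0.3, -0.0, -1.0]
width: 0.501
```

Call:
{"method": "drive_tool", "body": {"steps": [{"dx": 0, "dy": 0, "dz": 0, "twist": 0}, {"dx": 0, "dy": 0, "dz": 0, "twist": 0}, {"dx": 0, "dy": 0, "dz": 0, "twist": 0}, {"dx": 0, "dy": 0, "dz": 0, "twist": 0}, {"dx": 0, "dy": 0, "dz": 0, "twist": 0}], "claw": 1}}

```text
time: 7.8
position: [0.4662, -0.2129, 0.1351]
orientation: [-0.582, 0.401, -0.401, 0.582]
contact_force: [0.5, 0.0, 2.1]
width: 0.123
```

Call:
{"method": "drive_tool", "body": {"steps": [{"dx": 0, "dy": 0, "dz": 0, "twist": 0}, {"dx": 0, "dy": 0, "dz": 0, "twist": 0}, {"dx": 0, "dy": 0, "dz": 0, "twist": 0}, {"dx": 0, "dy": 0, "dz": 0, "twist": 0}, {"dx": 0, "dy": 0, "dz": 0, "twist": 0}]}}

```text
time: 8.43
position: [0.4662, -0.2129, 0.1351]
orientation: [-0.582, 0.401, -0.402, 0.582]
contact_force: [0.9, 0.9, 5.2]
width: 0.129
```

Run:
```python
from h import *
s=bot.read_state(); print(bot.pinch_z,s["position"],s["width"],s["contact_force"],s["moment"])
```

```text
0.0188 [ 0.46616996 -0.21290889  0.13513648] 0.12863307557869713 [0.88880319 0.93129018 5.15567304] [ 0.08077623  0.09440723 -0.0032223 ]
```

Call:
{"method": "drive_tool", "body": {"steps": [{"dx": 0, "dy": 0, "dz": 0.005, "twist": 0}, {"dx": 0, "dy": 0, "dz": 0.02, "twist": 0}, {"dx": 0, "dy": 0, "dz": 0.045, "twist": 0}, {"dx": 0, "dy": 0, "dz": 0.08, "twist": 0}, {"dx": 0, "dy": 0, "dz": 0.115, "twist": 0}]}}

```text
time: 9.05
position: [0.4653, -0.2127, 0.2504]
orientation: [0.582, -0.402, 0.401, -0.582]
contact_force: [0.5, -0.1, -2.2]
width: 0.127
```

Call:
{"method": "drive_tool", "body": {"steps": [{"dx": 0, "dy": 0, "dz": 0, "twist": 0}, {"dx": 0, "dy": 0, "dz": 0, "twist": 0}, {"dx": 0, "dy": 0, "dz": 0, "twist": 0}, {"dx": 0, "dy": 0, "dz": 0, "twist": 0}, {"dx": 0, "dy": 0, "dz": 0, "twist": 0}]}}

```text
time: 9.68
position: [0.4655, -0.2127, 0.2488]
orientation: [0.582, -0.402, 0.401, -0.582]
contact_force: [-0.7, -0.2, -3.1]
width: 0.128
```

Run:
```python
from h import *
s=bot.read_state(); print(s["position"],s["width"],s["contact_force"],s["moment"])
for n in("side","scene"):
    c=cap(n); P=cloud(c); im=c["image"]; np.savez(n+"2.npz",P=P,im=im)
    for z0,z1,t in((.11,.13,"dish"),(.16,.23,"stem"),(.25,.262,"beam"),(.265,.285,"grip")):
        m=(np.hypot(P[...,0]-.46,P[...,1]+.212)<.065)&(P[...,2]>z0)&(P[...,2]<z1); Q=P[m]
        if len(Q)>4: r=cv2.minAreaRect(Q[:,:2].astype(np.float32)*1000); print(n,t,len(Q),Q.mean(0).round(4),r,Q[:,2].min(),Q[:,2].max())
# bar profile, z along stand axis, both cams
for n in("side","scene"):
    P=np.load(n+"2.npz")["P"]
    mast=np.array([.536,.303]); 
    m=(P[...,2]>.18)&(P[...,2]<.217)&(np.hypot(P[...,0]-.585,P[...,1]-.12)<.2); Q=P[m]
    # fit line direction
    for it in range(4):
        mu=Q[:,:2].mean(0); d=np.linalg.svd(Q[:,:2]-mu)[2][0]; d*=np.sign(d[1]); e=np.array([d[1],-d[0]])
        Q=Q[abs((Q[:,:2]-mu)@e)<.012]
    print(n,"bar yaw",np.degrees(np.arctan2(-d[0],d[1])),mu,"mast off",(mast-mu)@e,(mast-mu)@d)
    m=(P[...,2]>.14)&(P[...,2]<.24)&(abs((P[...,:2]-mu)@e)<.012); Q=P[m]; t=(Q[:,:2]-mu)@d-(mast-mu)@d+.19
    for a in np.arange(-.17,.08,.006):
        q=Q[(t>=a)&(t<a+.006)]
        if len(q): print(round(a+.003,3),round(q[:,2].max(),4),len(q),end=" | ")
    print()
S=np.load("side2.npz")["im"]; T=np.load("scene2.npz")["im"]
a=cv2.resize(T[120:270,170:430],(780,450),interpolation=cv2.INTER_CUBIC); cv2.imwrite("pics/m3.png",a)
```

```text
[ 0.46550135 -0.21266888  0.24876344] 0.1275151136496385 [-0.74775055 -0.19222047 -3.08196237] [-0.10850243  0.03497298  0.06723859]
side dish 433 [ 0.454  -0.2129  0.1186] ((453.0032043457031, -216.0150146484375), (80.36923217773438, 78.0383071899414), 60.67318344116211) 0.11136145975275746 0.12935741347921204
side stem 97 [ 0.4166 -0.226   0.2008] ((444.5487365722656, -219.31094360351562), (82.3470458984375, 18.765445709228516), 18.86349105834961) 0.160124769725413 0.22988643536547593
side beam 173 [ 0.4424 -0.217   0.2562] ((445.07623291015625, -218.790283203125), (83.88092803955078, 19.94181251525879), 20.305864334106445) 0.25009800716592745 0.26157823258520996
side grip 57 [ 0.4637 -0.2073  0.2741] ((463.4358825683594, -207.10662841796875), (25.115699768066406, 12.429875373840332), 1.356508493423462) 0.26512247164884795 0.28406298072123304
scene dish 423 [ 0.4578 -0.2187  0.1189] ((456.0574645996094, -218.42144775390625), (74.2941665649414, 75.64373779296875), 72.57003021240234) 0.11162144042058386 0.12956722671006227
scene stem 130 [ 0.4182 -0.2346  0.1986] ((446.07183837890625
[... 1462 characters left out ...]
0.143 0.1959 19 | -0.137 0.1958 25 | -0.131 0.196 19 | -0.125 0.196 19 | -0.119 0.1975 18 | -0.113 0.1977 21 | -0.107 0.1965 19 | -0.101 0.1958 21 | -0.095 0.196 22 | -0.089 0.1974 19 | -0.083 0.1968 16 | -0.077 0.1944 19 | -0.071 0.1951 20 | -0.065 0.1972 16 | -0.059 0.1947 20 | -0.053 0.1973 18 | -0.047 0.1962 16 | -0.041 0.1941 19 | -0.035 0.1942 12 | -0.029 0.1913 10 | -0.023 0.1906 13 | -0.017 0.1905 18 | -0.011 0.2113 35 | -0.005 0.2102 20 | 0.001 0.2118 24 | 0.007 0.2107 21 | 0.013 0.2099 21 | 0.019 0.2104 22 | 0.025 0.2104 21 | 0.031 0.2106 13 | 0.037 0.1856 8 | 0.043 0.1886 12 | 0.049 0.1879 9 | 0.055 0.1872 10 | 0.061 0.1881 12 | 0.067 0.1869 9 | 0.073 0.1874 10 | 0.079 0.1882 11 |
```

View pics/m3.png

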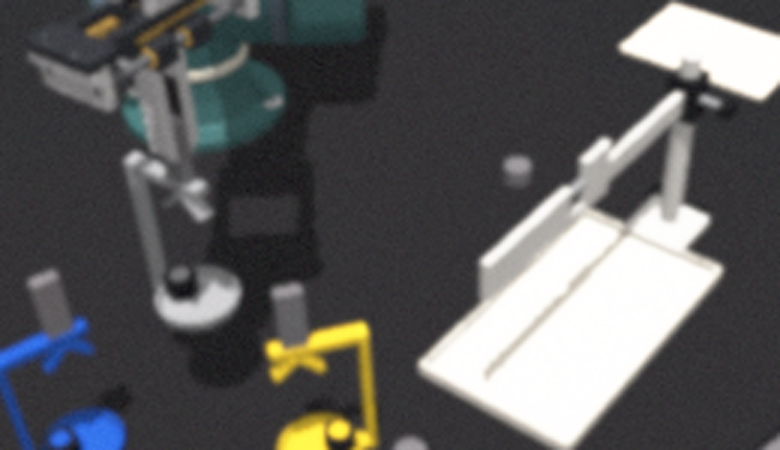

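The carrier is held upright with its dish bottom at about 0.113 and a weight of about 3.1 N. The crop shows the notch at (578,195), just before the shoulder block (597,170). The bar's low top is at about 0.197 and the notch is near (0.598, 0.101), yaw 16.5°. I go to a point 60 mm short of it.

Call:
{"method": "drive_tool", "body": {"steps": [{"dx": 0, "dy": 0.02, "dz": 0, "twist": -1}, {"dx": 0, "dy": 0.055, "dz": 0, "twist": -2}, {"dx": 0, "dy": 0.095, "dz": 0, "twist": -3}, {"dx": 0, "dy": 0.13, "dz": 0, "twist": -4}, {"dx": 0.005, "dy": 0.165, "dz": 0, "twist": -4.4}]}}

```text
time: 10.4
position: [0.4706, -0.0467, 0.2498]
orientation: [-0.566, 0.423, -0.424, 0.567]
contact_force: [-0.0, -0.4, -3.2]
width: 0.126
```

Call:
{"method": "drive_tool", "body": {"steps": [{"dx": 0.015, "dy": 0.035, "dz": 0, "twist": 0}, {"dx": 0.03, "dy": 0.07, "dz": 0, "twist": 0}, {"dx": 0.05, "dy": 0.1, "dz": 0, "twist": 0}, {"dx": 0.065, "dy": 0.12, "dz": 0, "twist": 0}, {"dx": 0.07, "dy": 0.132, "dz": 0, "twist": 0}]}}

```text
time: 11.02
position: [0.5411, 0.0851, 0.249]
orientation: [0.567, -0.423, 0.423, -0.566]
contact_force: [0.5, 0.0, -2.0]
width: 0.128
```

Call:
{"method": "drive_tool", "body": {"steps": [{"dx": 0, "dy": 0, "dz": 0, "twist": 0}, {"dx": 0, "dy": 0, "dz": 0, "twist": 0}, {"dx": 0, "dy": 0, "dz": 0, "twist": 0}, {"dx": 0, "dy": 0, "dz": 0, "twist": 0}, {"dx": 0, "dy": 0, "dz": 0, "twist": 0}]}}

```text
time: 11.65
position: [0.5407, 0.0839, 0.2496]
orientation: [-0.566, 0.423, -0.423, 0.566]
contact_force: [-0.0, 0.3, -3.0]
width: 0.122
```

```bash
cat > n.py <<'E'
from h import *
import sys
s=bot.read_state(); M=R.from_quat(s["orientation"]).as_matrix(); print(s["time"],s["position"],np.degrees(np.arctan2(M[1,0],M[0,0]))+90,s["width"],s["contact_force"],s["moment"])
out=[]
for n in ("wrist","side","scene"):
    c=cap(n); P=cloud(c); np.savez(n+sys.argv[1]+".npz",P=P,im=c["image"]); cv2.imwrite(f"pics/{n}{sys.argv[1]}.png",c["image"])
    y=np.radians(16.4); d=np.array([-np.sin(y),np.cos(y)]); e=np.array([d[1],-d[0]])
    o=np.array([.598,.101]); X=(P[...,:2]-o); t=X@d; l=X@e; z=P[...,2]
    b=(z>.183)&(z<.222)&(abs(l)<.015)&(t>-.15)&(t<.06)
    for a0,a1,nm in((-.15,-.03,"low"),(.02,.05,"sh")):
        q=b&(t>a0)&(t<a1)
        zz=z[q]
        if len(zz)<5: print(n,nm,"none"); continue
        top=q&(z>np.percentile(zz,97)-.003)
        k=np.polyfit(t[top],l[top],1); print(n,nm,"top z",np.median(z[top]).round(4),"l mid",l[top].mean().round(4),"range",l[top].min().round(4),l[top].max().round(4),"slope deg",np.degrees(k[0]).round(1))
    low=b&(z>.1935)&(z<.2005)&(t<.01); sh=b&(z>.206)
    if low.sum()>3 and sh.sum()>3: print(n,"low t",t[low].min().round(4),np.percentile(t[low],[98,100]).round(4),"sh t",np.percentile(t[sh],[0,2,98,100]).round(4))
E
python3 n.py 3
```

```text
11.65 [0.54065176 0.08386444 0.24964076] 16.460192983609076 0.12162088170712157 [-0.02231947  0.33625514 -3.02371754] [-0.00498751  0.10219755 -0.02245671]
wrist low top z 0.1959 l mid 0.0025 range -0.0025 0.0075 slope deg -1.0
wrist sh top z 0.211 l mid 0.0009 range -0.0032 0.0048 slope deg -0.6
wrist low t -0.1402 [-0.0148 -0.0129] sh t [0.0134 0.014  0.0524 0.0534]
side low top z 0.1957 l mid 0.0015 range -0.0025 0.0058 slope deg -0.4
side sh top z 0.2104 l mid 0.0005 range -0.0029 0.0038 slope deg -1.5
side low t -0.1395 [-0.0109 -0.009 ] sh t [0.0148 0.0163 0.0552 0.0562]
scene low top z 0.1949 l mid 0.0032 range -0.0021 0.0085 slope deg -0.4
scene sh top z 0.2104 l mid 0.0015 range -0.0021 0.0061 slope deg 2.0
scene low t -0.142 [-0.0165  0.0099] sh t [0.0114 0.0116 0.0497 0.0499]
```

View pics/wrist3.png

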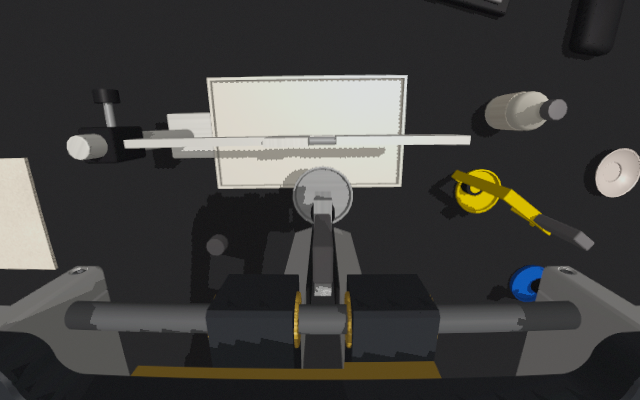

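The wrist view shows the notch at (322,140) directly ahead of the carrier hook (322,205). All three cameras put the notch centre at (0.599, 0.101), with the low part's top at 0.196. Contact is expected at reported z≈0.198. I move over the notch, then lower to just above contact.

Call:
{"method": "drive_tool", "body": {"steps": [{"dx": 0.01, "dy": 0.003, "dz": 0, "twist": 0.7}, {"dx": 0.025, "dy": 0.0075, "dz": 0, "twist": 0.7}, {"dx": 0.042, "dy": 0.0125, "dz": 0, "twist": 0.7}, {"dx": 0.055, "dy": 0.0165, "dz": 0, "twist": 0.7}, {"dx": 0.0595, "dy": 0.0175, "dz": 0, "twist": 0.7}]}}

```text
time: 12.42
position: [0.601, 0.102, 0.2488]
orientation: [0.569, -0.42, 0.419, -0.569]
contact_force: [0.2, -0.3, -3.3]
width: 0.128
```

Call:
{"method": "drive_tool", "body": {"steps": [{"dx": 0, "dy": 0, "dz": 0, "twist": 0}, {"dx": 0, "dy": 0, "dz": -0.01, "twist": 0}, {"dx": 0, "dy": 0, "dz": -0.02, "twist": 0}, {"dx": 0, "dy": 0, "dz": -0.03, "twist": 0}, {"dx": 0, "dy": 0, "dz": -0.03, "twist": 0}]}}

```text
time: 13.05
position: [0.5993, 0.1016, 0.2177]
orientation: [0.57, -0.421, 0.419, -0.568]
contact_force: [0.9, 0.4, -3.3]
width: 0.127
```

```bash
python3 n.py 4
python3 - <<'E'
import cv2,numpy as np
a=cv2.imread("pics/wrist4.png")[60:260,180:460]; b=cv2.imread("pics/scene4.png")[130:270,300:440]; c=cv2.imread("pics/side4.png")[170:310,220:360]
cv2.imwrite("pics/m4.png",np.hstack([cv2.resize(b,(400,400),interpolation=2),cv2.resize(c,(400,400),interpolation=2)]))
E
```

```text
13.05 [0.59929161 0.10155361 0.21769625] 17.18588021496855 0.12663175274589822 [ 0.91042731  0.39946991 -3.28240879] [0.00217077 0.06582888 0.02434428]
wrist low top z 0.1958 l mid 0.0029 range -0.0026 0.0079 slope deg -1.0
wrist sh top z 0.2109 l mid 0.0014 range -0.0029 0.0054 slope deg 0.4
wrist low t -0.14 [-0.0154  0.0095] sh t [0.0131 0.0133 0.0523 0.0533]
side low none
side sh top z 0.211 l mid 0.0003 range -0.0029 0.0039 slope deg -0.2
scene low top z 0.1949 l mid 0.003 range -0.0013 0.0083 slope deg -0.8
scene sh top z 0.21 l mid 0.0019 range -0.0036 0.0061 slope deg 5.2
scene low t -0.1421 [-0.0157 -0.0078] sh t [-0.0111 -0.0101  0.0477  0.0493]
```

View pics/m4.png

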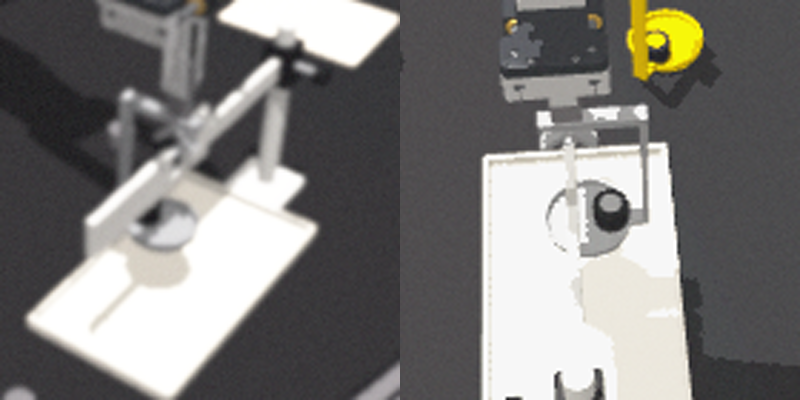

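The hook sits over the notch (left crop, about (190,130)), with the dish under the bar. I lower in small steps and watch the force.

Call:
{"method": "drive_tool", "body": {"steps": [{"dx": 0, "dy": 0, "dz": -0.004, "twist": 0}, {"dx": 0, "dy": 0, "dz": -0.008, "twist": 0}, {"dx": 0, "dy": 0, "dz": -0.012, "twist": 0}, {"dx": 0, "dy": 0, "dz": -0.016, "twist": 0}, {"dx": 0, "dy": 0, "dz": -0.018, "twist": 0}]}}

```text
time: 13.82
position: [0.6001, 0.1017, 0.201]
orientation: [0.569, -0.42, 0.419, -0.569]
contact_force: [0.6, -0.1, -2.7]
width: 0.125
```

Call:
{"method": "drive_tool", "body": {"steps": [{"dx": 0, "dy": 0, "dz": -0.001, "twist": 0}, {"dx": 0, "dy": 0, "dz": -0.002, "twist": 0}, {"dx": 0, "dy": 0, "dz": -0.003, "twist": 0}, {"dx": 0, "dy": 0, "dz": -0.003, "twist": 0}, {"dx": 0, "dy": 0, "dz": -0.003, "twist": 0}]}}

```text
time: 14.45
position: [0.6002, 0.1017, 0.1986]
orientation: [0.569, -0.42, 0.42, -0.569]
contact_force: [-0.2, -0.1, -2.7]
width: 0.125
```

Call:
{"method": "drive_tool", "body": {"steps": [{"dx": 0, "dy": 0, "dz": -0.001, "twist": 0}, {"dx": 0, "dy": 0, "dz": -0.002, "twist": 0}, {"dx": 0, "dy": 0, "dz": -0.002, "twist": 0}, {"dx": 0, "dy": 0, "dz": -0.002, "twist": 0}, {"dx": 0, "dy": 0, "dz": -0.002, "twist": 0}]}}

```text
time: 15.08
position: [0.6003, 0.1017, 0.1966]
orientation: [0.569, -0.42, 0.42, -0.569]
contact_force: [-0.6, -0.2, -1.4]
width: 0.128
```

Call:
{"method": "drive_tool", "body": {"steps": [{"dx": 0, "dy": 0, "dz": -0.001, "twist": 0}, {"dx": 0, "dy": 0, "dz": -0.002, "twist": 0}, {"dx": 0, "dy": 0, "dz": -0.002, "twist": 0}, {"dx": 0, "dy": 0, "dz": -0.002, "twist": 0}, {"dx": 0, "dy": 0, "dz": -0.002, "twist": 0}]}}

```text
time: 15.7
position: [0.6003, 0.1017, 0.1946]
orientation: [0.569, -0.42, 0.42, -0.569]
contact_force: [-1.1, 0.6, -0.5]
width: 0.122
```

Call:
{"method": "drive_tool", "body": {"steps": [{"dx": 0, "dy": 0, "dz": -0.001, "twist": 0}, {"dx": 0, "dy": 0, "dz": -0.0015, "twist": 0}, {"dx": 0, "dy": 0, "dz": -0.0015, "twist": 0}, {"dx": 0, "dy": 0, "dz": -0.0015, "twist": 0}, {"dx": 0, "dy": 0, "dz": -0.0015, "twist": 0}]}}

```text
time: 16.32
position: [0.6003, 0.1017, 0.1931]
orientation: [0.569, -0.42, 0.42, -0.569]
contact_force: [-0.9, -0.3, -0.1]
width: 0.127
```

Call:
{"method": "drive_tool", "body": {"steps": [{"dx": 0, "dy": 0, "dz": 0, "twist": 0}, {"dx": 0, "dy": 0, "dz": 0, "twist": 0}, {"dx": 0, "dy": 0, "dz": 0, "twist": 0}, {"dx": 0, "dy": 0, "dz": 0, "twist": 0}, {"dx": 0, "dy": 0, "dz": 0, "twist": 0}]}}

```text
time: 16.95
position: [0.6003, 0.1017, 0.193]
orientation: [0.569, -0.42, 0.42, -0.569]
contact_force: [-0.6, -1.2, -0.9]
width: 0.126
```

The saddle now carries most of the weight: 0.5 N is left on the wrist and it is pressed about 5–6 mm. Before leaning the carrier I try easing the grip so it can pivot between the pads.

Call:
{"method": "drive_tool", "body": {"steps": [{"dx": 0, "dy": 0, "dz": 0, "twist": 0}, {"dx": 0, "dy": 0, "dz": 0, "twist": 0}, {"dx": 0, "dy": 0, "dz": 0, "twist": 0}, {"dx": 0, "dy": 0, "dz": 0, "twist": 0}, {"dx": 0, "dy": 0, "dz": 0, "twist": 0}], "claw": 0.78}}

```text
time: 17.58
position: [0.6002, 0.1017, 0.193]
orientation: [0.569, -0.42, 0.42, -0.569]
contact_force: [-1.4, 0.1, -0.0]
width: 0.121
```

Call:
{"method": "drive_tool", "body": {"steps": [{"dx": -0.001, "dy": -0.0003, "dz": 0, "twist": 0}, {"dx": -0.002, "dy": -0.0006, "dz": 0, "twist": 0}, {"dx": -0.002, "dy": -0.0006, "dz": 0, "twist": 0}, {"dx": -0.002, "dy": -0.0006, "dz": 0, "twist": 0}, {"dx": -0.002, "dy": -0.0006, "dz": 0, "twist": 0}]}}

```text
time: 18.2
position: [0.5997, 0.1015, 0.1935]
orientation: [-0.568, 0.419, -0.42, 0.57]
contact_force: [4.3, 1.8, -0.9]
width: 0.123
```

```bash
cat > lean.py <<'E'
from h import *
s=bot.read_state(); print(s["time"],s["position"].round(4),s["width"].round(4),s["contact_force"].round(2),s["moment"].round(3))
y=np.radians(17.2); e=np.array([np.cos(y),np.sin(y)]); d=np.array([-e[1],e[0]]); o=np.array([.5992,.1014])
for n in("side","scene","wrist"):
    c=cap(n); P=cloud(c); X=P[...,:2]-o; l=X@e; t=X@d; z=P[...,2]
    st=(l<-.035)&(l>-.095)&(abs(t)<.018)&(z>.09)&(z<.185)   # stem
    if st.sum()>20:
        k=np.polyfit(z[st],l[st],1); print(n,"stem n",st.sum(),"lean",np.arctan(-k[0]).round(3))
    be=(l<.025)&(l>-.055)&(abs(t)<.012)&(z>.185)&(z<.215)&(abs(l+.0)>.013)
    if be.sum()>10:
        k=np.polyfit(l[be],z[be],1); print(n,"beam n",be.sum(),"lean",np.arctan(k[0]).round(3))
E
python3 lean.py
```

```text
Traceback (most recent call last):
  File "lean.py", line 2, in <module>
    s=bot.read_state(); print(s["time"],s["position"].round(4),s["width"].round(4),s["contact_force"].round(2),s["moment"].round(3))
                                                               ^^^^^^^^^^^^^^^^
AttributeError: 'float' object has no attribute 'round'
```

Call:
{"method": "drive_tool", "body": {"steps": [{"dx": 0, "dy": 0, "dz": 0, "twist": 0}, {"dx": 0, "dy": 0, "dz": 0, "twist": 0}, {"dx": 0, "dy": 0, "dz": 0, "twist": 0}, {"dx": 0, "dy": 0, "dz": 0, "twist": 0}, {"dx": 0, "dy": 0, "dz": 0, "twist": 0}], "claw": 0.76}}

```text
time: 18.82
position: [0.5997, 0.1015, 0.1935]
orientation: [-0.568, 0.419, -0.42, 0.57]
contact_force: [4.3, 1.8, -0.9]
width: 0.123
```

```bash
sed -i 's/s\["width"\].round(4)/round(s["width"],4)/' lean.py; python3 lean.py
```

```text
18.825 [0.5997 0.1015 0.1935] 0.1228 [ 4.35  1.83 -0.85] [ 0.381 -1.118 -0.018]
side stem n 67 lean 0.009
side beam n 163 lean 0.018
scene stem n 77 lean 0.007
scene beam n 102 lean 0.005
wrist beam n 337 lean -0.003
```

Call:
{"method": "drive_tool", "body": {"steps": [{"dx": 0, "dy": 0, "dz": 0, "twist": 0}, {"dx": 0, "dy": 0, "dz": 0, "twist": 0}, {"dx": 0, "dy": 0, "dz": 0, "twist": 0}, {"dx": 0, "dy": 0, "dz": 0, "twist": 0}, {"dx": 0, "dy": 0, "dz": 0, "twist": 0}], "claw": 0.75}}

```text
time: 19.6
position: [0.5977, 0.1009, 0.1928]
orientation: [0.57, -0.42, 0.419, -0.569]
contact_force: [-1.0, -0.0, 0.3]
width: 0.132
```

```bash
python3 lean.py
```

```text
19.6 [0.5977 0.1009 0.1928] 0.1319 [-0.98 -0.02  0.32] [-0.103  0.254  0.058]
side stem n 71 lean 0.042
side beam n 167 lean 0.046
scene stem n 91 lean 0.028
scene beam n 102 lean 0.034
wrist beam n 281 lean 0.021
```

The eased grip (claw 0.75) now lets the carrier pivot: lean ≈0.035 and the lateral force has gone. I follow the arc in small moves.

Call:
{"method": "drive_tool", "body": {"steps": [{"dx": -0.001, "dy": -0.0003, "dz": 0, "twist": 0}, {"dx": -0.002, "dy": -0.0006, "dz": -0.0002, "twist": 0}, {"dx": -0.003, "dy": -0.0009, "dz": -0.0003, "twist": 0}, {"dx": -0.004, "dy": -0.0012, "dz": -0.0004, "twist": 0}, {"dx": -0.004, "dy": -0.0012, "dz": -0.0004, "twist": 0}]}}

```text
time: 20.38
position: [0.5943, 0.0999, 0.1927]
orientation: [-0.569, 0.42, -0.42, 0.569]
contact_force: [1.8, 0.3, -0.1]
width: 0.125
```

```bash
python3 lean.py
```

```text
20.375 [0.5943 0.0999 0.1927] 0.1252 [ 1.83  0.29 -0.13] [ 0.104 -0.254  0.012]
side stem n 82 lean 0.082
side beam n 164 lean 0.096
scene stem n 79 lean 0.074
scene beam n 90 lean 0.065
wrist beam n 229 lean -0.483
```

Call:
{"method": "drive_tool", "body": {"steps": [{"dx": -0.001, "dy": -0.0003, "dz": -0.0001, "twist": 0}, {"dx": -0.002, "dy": -0.0006, "dz": -0.0003, "twist": 0}, {"dx": -0.003, "dy": -0.0009, "dz": -0.0005, "twist": 0}, {"dx": -0.004, "dy": -0.0012, "dz": -0.0006, "twist": 0}, {"dx": -0.004, "dy": -0.0012, "dz": -0.0006, "twist": 0}]}}

```text
time: 21.15
position: [0.5901, 0.0986, 0.192]
orientation: [0.569, -0.42, 0.42, -0.569]
contact_force: [1.5, 0.5, -0.2]
width: 0.129
```

Call:
{"method": "drive_tool", "body": {"steps": [{"dx": -0.001, "dy": -0.0003, "dz": -0.0002, "twist": 0}, {"dx": -0.002, "dy": -0.0006, "dz": -0.0004, "twist": 0}, {"dx": -0.003, "dy": -0.0009, "dz": -0.0006, "twist": 0}, {"dx": -0.004, "dy": -0.0012, "dz": -0.0008, "twist": 0}, {"dx": -0.004, "dy": -0.0012, "dz": -0.0008, "twist": 0}]}}

```text
time: 21.78
position: [0.5861, 0.0974, 0.1912]
orientation: [0.569, -0.42, 0.42, -0.569]
contact_force: [1.5, 0.0, -0.5]
width: 0.124
```

```bash
python3 lean.py
```

```text
21.775 [0.5861 0.0974 0.1912] 0.1241 [ 1.52  0.03 -0.49] [ 0.07  -0.265 -0.009]
side stem n 100 lean 0.188
side beam n 157 lean 0.189
scene stem n 75 lean 0.161
scene beam n 85 lean 0.156
wrist beam n 191 lean -0.577
```

Call:
{"method": "drive_tool", "body": {"steps": [{"dx": -0.001, "dy": -0.0003, "dz": -0.0002, "twist": 0}, {"dx": -0.002, "dy": -0.0006, "dz": -0.0004, "twist": 0}, {"dx": -0.003, "dy": -0.0009, "dz": -0.0006, "twist": 0}, {"dx": -0.003, "dy": -0.0009, "dz": -0.0006, "twist": 0}, {"dx": -0.003, "dy": -0.0009, "dz": -0.0006, "twist": 0}]}}

```text
time: 22.55
position: [0.5831, 0.0965, 0.1906]
orientation: [0.569, -0.42, 0.42, -0.569]
contact_force: [1.8, 0.3, 0.4]
width: 0.123
```

```bash
python3 lean.py
python3 - <<'E'
from h import *
c=cap("side"); a=c["image"][170:330,210:370]; b=cap("scene")["image"][120:280,290:450]
cv2.imwrite("pics/m5.png",np.hstack([cv2.resize(b,(400,400),interpolation=2),cv2.resize(a,(400,400),interpolation=2)]))
y=np.radians(17.2); e=np.array([np.cos(y),np.sin(y)]); d=np.array([-e[1],e[0]]); o=np.array([.5992,.1014])
# tilt of dish plane + beam top by plane fit (side view)
for n in("side","scene"):
    P=cloud(cap(n)); X=P[...,:2]-o; l=X@e;t=X@d;z=P[...,2]
    m=(abs(t)<.04)&(abs(l)<.07)&(z>.035)&(z<.09)&np.isfinite(z)
    A=np.c_[l[m],t[m],np.ones(m.sum())]; q=np.ones(m.sum(),bool)
    for _ in range(6):
        k=np.linalg.lstsq(A[q],z[m][q],rcond=None)[0]; r=z[m]-A@k; q=abs(r)<max(.004,np.median(abs(r[q]))*1.5)
    print(n,"dish plane slope",np.arctan(k[:2]).round(3),q.sum(),m.sum(),"z range",z[m][q].min(),z[m][q].max(), "l",l[m][q].min(),l[m][q].max())
E
```

```text
22.55 [0.5831 0.0965 0.1906] 0.1231 [1.81 0.28 0.44] [-0.089 -0.235 -0.02 ]
side stem n 113 lean 0.206
side beam n 150 lean 0.242
scene stem n 76 lean 0.164
scene beam n 84 lean 0.203
wrist beam n 177 lean -0.792
side dish plane slope [0.139 0.029] 380 630 z range 0.052445854840737494 0.07085043331681007 l -0.03203280736421826 0.04921783758863032
scene dish plane slope [ 0.093 -0.021] 235 443 z range 0.05514276052692624 0.06979785016761964 l -0.030444895160943054 0.05372364233646413
```

View pics/m5.png

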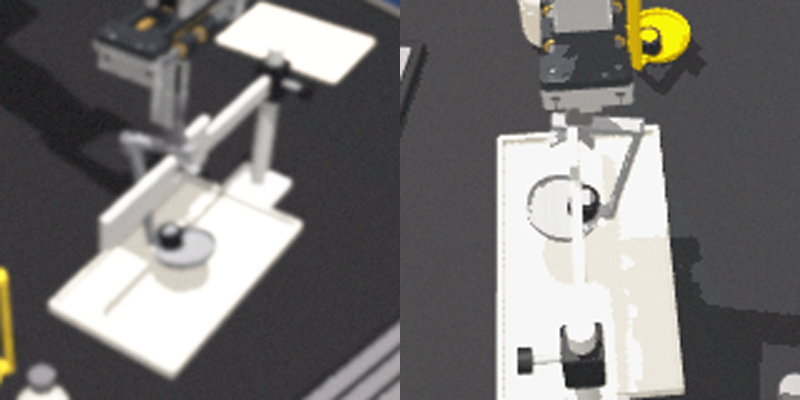

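The crop shows the carrier leaning the right way with its dish clear of the tray. My stem window overlapped the beam, so I refine the lean measure.

```bash
cat > lean.py <<'E'
from h import *
s=bot.read_state(); print(s["time"],s["position"].round(4),round(s["width"],4),s["contact_force"].round(2),s["moment"].round(3))
y=np.radians(17.2); e=np.array([np.cos(y),np.sin(y)]); d=np.array([-e[1],e[0]]); o=np.array([.5992,.1014])
for n in("side","scene"):
    c=cap(n); P=cloud(c); X=P[...,:2]-o; l=X@e; t=X@d; z=P[...,2]
    st=(l<-.022)&(l>-.095)&(abs(t)<.018)&(z>.095)&(z<.16)
    for _ in range(4):
        k=np.polyfit(z[st],l[st],1); st&=abs(l-np.polyval(k,z))<.009
    print(n,"stem n",st.sum(),"lean",np.arctan(-k[0]).round(3),"z",z[st].min(),z[st].max(),end=" ")
    be=(l<-.018)&(l>-.07)&(abs(t)<.012)&(z>.17)&(z<.215)
    for _ in range(4):
        k=np.polyfit(l[be],z[be],1); be&=(z-np.polyval(k,l))>-.003
    print("beam n",be.sum(),"lean",np.arctan(k[0]).round(3))
E
python3 lean.py
```

```text
22.9 [0.5832 0.0965 0.1906] 0.1265 [ 1.77  0.38 -0.49] [-0.096 -0.159 -0.054]
side stem n 79 lean 0.232 z 0.09506885514036933 0.15970496579821747 beam n 125 lean 0.236
scene stem n 43 lean 0.188 z 0.1305909710078912 0.15975252591004352 beam n 54 lean 0.283
```

Call:
{"method": "drive_tool", "body": {"steps": [{"dx": -0.0005, "dy": 0, "dz": -0.0002, "twist": 0}, {"dx": -0.001, "dy": -0.0003, "dz": -0.0003, "twist": 0}, {"dx": -0.001, "dy": -0.0003, "dz": -0.0003, "twist": 0}, {"dx": -0.001, "dy": -0.0003, "dz": -0.0003, "twist": 0}, {"dx": -0.001, "dy": -0.0003, "dz": -0.0003, "twist": 0}]}}

```text
time: 23.62
position: [0.5823, 0.0963, 0.1904]
orientation: [-0.569, 0.42, -0.42, 0.569]
contact_force: [2.4, 0.1, -0.2]
width: 0.127
```

Call:
{"method": "drive_tool", "body": {"steps": [{"dx": 0, "dy": 0, "dz": 0, "twist": 0}, {"dx": 0, "dy": 0, "dz": 0, "twist": 0}, {"dx": 0, "dy": 0, "dz": 0, "twist": 0}, {"dx": 0, "dy": 0, "dz": 0, "twist": 0}, {"dx": 0, "dy": 0, "dz": 0, "twist": 0}], "claw": 0.745}}

```text
time: 24.25
position: [0.582, 0.0962, 0.1902]
orientation: [0.569, -0.42, 0.42, -0.569]
contact_force: [-0.0, 0.2, -0.4]
width: 0.128
```

```bash
python3 lean.py
```

```text
24.25 [0.582  0.0962 0.1902] 0.1284 [-0.03  0.23 -0.41] [-0.157  0.222  0.049]
side stem n 82 lean 0.246 z 0.095415809759548 0.15959347362428444 beam n 112 lean 0.306
scene stem n 44 lean 0.259 z 0.13107358338750452 0.15978907423197408 beam n 52 lean 0.3
```

The lean is ≈0.25 and the forces are near zero. I release gradually.

Call:
{"method": "drive_tool", "body": {"steps": [{"dx": 0, "dy": 0, "dz": 0, "twist": 0}, {"dx": 0, "dy": 0, "dz": 0, "twist": 0}, {"dx": 0, "dy": 0, "dz": 0, "twist": 0}, {"dx": 0, "dy": 0, "dz": 0, "twist": 0}, {"dx": 0, "dy": 0, "dz": 0, "twist": 0}], "claw": 0.74}}

```text
time: 24.98
position: [0.5823, 0.0963, 0.1903]
orientation: [-0.569, 0.42, -0.42, 0.569]
contact_force: [-0.5, 0.8, -0.5]
width: 0.131
```

Call:
{"method": "drive_tool", "body": {"steps": [{"dx": 0, "dy": 0, "dz": 0, "twist": 0}, {"dx": 0, "dy": 0, "dz": 0, "twist": 0}, {"dx": 0, "dy": 0, "dz": 0, "twist": 0}, {"dx": 0, "dy": 0, "dz": 0, "twist": 0}, {"dx": 0, "dy": 0, "dz": 0, "twist": 0}], "claw": 0.73}}

```text
time: 25.6
position: [0.5823, 0.0963, 0.1903]
orientation: [0.569, -0.42, 0.42, -0.569]
contact_force: [-0.5, 0.1, -0.3]
width: 0.139
```

Call:
{"method": "drive_tool", "body": {"steps": [{"dx": 0, "dy": 0, "dz": 0, "twist": 0}, {"dx": 0, "dy": 0, "dz": 0, "twist": 0}, {"dx": 0, "dy": 0, "dz": 0, "twist": 0}, {"dx": 0, "dy": 0, "dz": 0, "twist": 0}, {"dx": 0, "dy": 0, "dz": 0, "twist": 0}], "claw": 0.7}}

```text
time: 26.22
position: [0.5822, 0.0963, 0.1903]
orientation: [0.569, -0.42, 0.42, -0.569]
contact_force: [0.7, 0.4, 1.1]
width: 0.149
```

```bash
python3 lean.py
```

```text
26.225 [0.5822 0.0963 0.1903] 0.1495 [0.67 0.39 1.07] [-0.022  0.172 -0.02 ]
side stem n 79 lean 0.247 z 0.09575220328857692 0.15990165974751913 beam n 111 lean 0.269
scene stem n 45 lean 0.211 z 0.13113507666442115 0.15931936643302191 beam n 57 lean 0.256
```

Call:
{"method": "drive_tool", "body": {"steps": [{"dx": 0, "dy": 0, "dz": 0, "twist": 0}, {"dx": 0, "dy": 0, "dz": 0, "twist": 0}, {"dx": 0, "dy": 0, "dz": 0, "twist": 0}, {"dx": 0, "dy": 0, "dz": 0, "twist": 0}, {"dx": 0, "dy": 0, "dz": 0, "twist": 0}], "claw": 0.2}}

```text
time: 26.95
position: [0.5822, 0.0963, 0.1903]
orientation: [0.569, -0.42, 0.42, -0.569]
contact_force: [-0.4, 0.1, -0.2]
width: 0.402
```

Call:
{"method": "drive_tool", "body": {"steps": [{"dx": 0, "dy": 0, "dz": 0.01, "twist": 0}, {"dx": 0, "dy": 0, "dz": 0.03, "twist": 0}, {"dx": 0, "dy": 0, "dz": 0.06, "twist": 0}, {"dx": 0, "dy": 0, "dz": 0.09, "twist": 0}, {"dx": 0, "dy": 0, "dz": 0.11, "twist": 0}]}}

```text
time: 27.58
position: [0.5827, 0.0963, 0.3032]
orientation: [-0.568, 0.419, -0.421, 0.57]
contact_force: [-0.2, 0.5, -0.7]
width: 0.4
```

Call:
{"method": "drive_tool", "body": {"steps": [{"dx": 0, "dy": 0, "dz": 0, "twist": 0}, {"dx": 0, "dy": 0, "dz": 0, "twist": 0}, {"dx": 0, "dy": 0, "dz": 0, "twist": 0}, {"dx": 0, "dy": 0, "dz": 0, "twist": 0}, {"dx": 0, "dy": 0, "dz": 0, "twist": 0}]}}

```text
time: 28.2
position: [0.5821, 0.0963, 0.2998]
orientation: [0.569, -0.42, 0.419, -0.569]
contact_force: [1.0, -0.1, 1.3]
width: 0.401
```

Call:
{"method": "drive_tool", "body": {"steps": [{"dx": 0, "dy": 0, "dz": 0, "twist": 0}, {"dx": 0, "dy": 0, "dz": 0, "twist": 0}, {"dx": 0, "dy": 0, "dz": 0, "twist": 0}, {"dx": 0, "dy": 0, "dz": 0, "twist": 0}, {"dx": 0, "dy": 0, "dz": 0, "twist": 0}]}}

```text
time: 28.82
position: [0.5823, 0.0963, 0.3003]
orientation: [0.569, -0.42, 0.42, -0.569]
contact_force: [0.7, -0.1, 0.5]
width: 0.401
```

```bash
python3 lean.py; python3 lean.py
python3 - <<'E'
from h import *
a=cap("side")["image"][150:330,190:370]; b=cap("scene")["image"][120:280,290:450]
cv2.imwrite("pics/m6.png",np.hstack([cv2.resize(b,(400,400),interpolation=2),cv2.resize(a,(400,400),interpolation=2)]))
E
```

```text
28.825 [0.5823 0.0963 0.3003] 0.4007 [ 0.69 -0.13  0.53] [-0.022  0.137 -0.044]
side stem n 80 lean 0.243 z 0.09554931772567965 0.15907542841481304 beam n 112 lean 0.308
scene stem n 45 lean 0.217 z 0.13085587456429826 0.15852082325129913 beam n 51 lean 0.36
28.925 [0.5823 0.0963 0.3003] 0.4005 [-0.24  1.17  0.21] [-0.039  0.14  -0.007]
side stem n 79 lean 0.249 z 0.09589588420611728 0.15904392285416102 beam n 119 lean 0.27
scene stem n 46 lean 0.247 z 0.1299795493321193 0.1594561660272238 beam n 51 lean 0.333
```

View pics/m6.png

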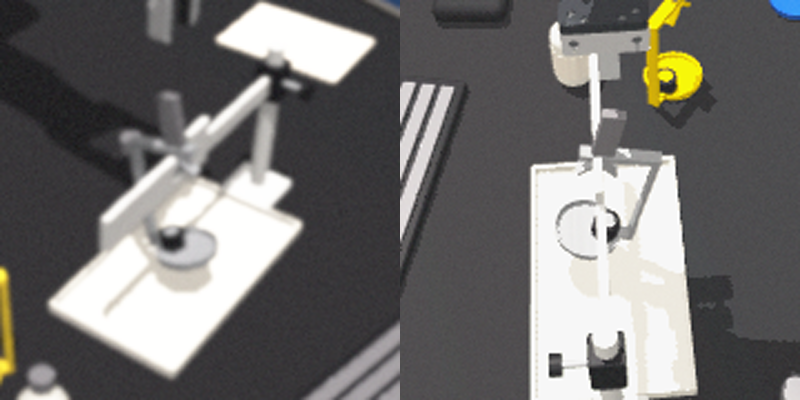

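The carrier hangs at rest in the notch, leaning about 0.25 rad, and the gripper is clear above it. I hand in.

```bash
python3 -c "
from bench import bot
print(bot.sign_off())"
```

```text
the job is handed in; nothing more can be done
None
```

The steel carrier is hanging by its hook in the notch, let go and at rest, and I have handed the job in at about 29 s; no verdict was reported.

- **How it went:** I lowered it until the saddle had taken nearly all of its roughly 3 N weight. I then eased the grip so the carrier could pivot, leaned it in small steps to balance, and opened the fingers gradually.
- **Last checks:**
  - The stem leaned about 0.24–0.25 rad in the side view, unchanged after the release and steady over 2.5 s.
  - The dish was clear of the tray in the pictures.
  - The gripper was about 11 cm above its release height and touching nothing, with only noise in the wrist force.
- **Not measured directly:** the saddle has no reading I could take. From heights and forces it was pressed about 5–7 mm. I did not re-measure the bottle, mount and dish, but the arm never came near them.
- **Failed or disagreed:**
  - The first grasp closed just above the grip, because the reported tool height reads about 38 mm lower than the camera view of the fingertips. I allowed for that on the second try.
  - My first lean move, made before the grip was loose enough, pushed sideways with about 4.7 N. That is well under the 20 N limit.
  - The final lean read higher off the beam (0.27–0.36 rad) than off the stem (0.22–0.25 rad). I trusted the stem.

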